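Tuck the scale strip under the slide board's cover and hold it flat

ROBOT

A 7-joint arm with a two-finger parallel gripper is mounted at the origin on a cart in front of the work surface, level with it; the furniture and walls round the work are solid. World frame = base frame: x ahead of the robot, y to its left, z up, the work surface at z = 0. Lengths are in m, angles in rad, forces in N, time in s.
With the tool pointing down it reaches from about 0.4 to 0.925 m from the base axis. Payload 5.6 kg.
Tool frame: the origin (TCP) lies at the very end of the fingers, on their centre line; the grasp point (between the pads) lies tcp_to_grasp behind it (tcp_to_grasp is the distance from the TCP to the grasp point, in m); z points along the fingers, y is the direction in which the jaws open and shut (so a half turn about z gives the same grasp; the last joint's range is limited). The gripper opens to 85 mm and grips with 20 to 120 N. Pads are 22 mm wide; open, the fingers measure 114 mm over their backs; the gripper's body (76 mm by 85 mm) begins 54 mm behind the grasp point. The pads swing forward as they close: fully open they stand 13 mm farther back than shut.
Start: joints at [-0.043, 0.468, -0.012, 1.603, 0.006, 1.071, -0.056], TCP at [0.65, -0, 0.231] pointing down, gripper open.
Joint ranges: [-2.53, 2.53], [-0.31, 2.02], [-1.57, 1.55], [0.28, 2.44], [-1.29, 4.43], [0.15, 1.84], [-2.92, 2.92]. Speed limits (rad/s): [2.57, 2.57, 3.14, 3.14, 3.14, 3.14, 3.14].

INTERFACE

Orientations are given as a rotation vector (axis times angle).
In Python, from station import read_state, get_image, calibration, close_job, tcp_to_grasp gives the robot as it stands.
- The arm moves only by the shell command python3 -m inch 'ROWS' [FORCE]. ROWS is JSON, a list of rows, each an object with "xyz": the shift along the tool's x, y, z each as a share of 0.02 m, from -1 to 1, a list of three; "turn": the turn, a rotation vector about the tool's x, y, z each as a share of 0.15 rad, from -1 to 1, a list of three; "grip": the closure, from 0 (fully open) to 1 (shut). A call has 1 to 12 rows; each row shifts and turns the pose as measured when the row begins, along the tool's axes as they then stand; what a row does not reach is not made up. A row lasts 1/8 s, in which the tool goes at most 62.5 mm and 10.7 degrees, less where a joint would pass 70% of its speed; a pose out of reach is approached as far as the arm can. A call with a number of a shift or a turn outside -1 to 1 is refused whole. A call with a gripper value outside its range is refused whole. The fingers move at their own pace and stop on an object; FORCE is the grip in N (left out, the last holds). Time passes only in rows, so rows that do not move let the fingers close. It gives the time, the measured TCP pose, the force and the opening at its end, in the units of the state.
- read_state(): the state, without advancing time (a new reading comes with each control period).
- get_image(name): name is "side" or "top" or "wrist"; returns (picture, depth): 420x560x3 uint8, blue, green, red; 420x560 float32, m along the optical axis (not along the pixel's ray), 0 where there is no reading.
- calibration(name): a dict with "camera_matrix" (3x3 intrinsics, pixels), "T" (4x4, takes a point from camera to world coordinates); the wrist camera has in their place "mount" (4x4, takes a point from camera to tool coordinates, whose origin is the TCP and whose axes are the flange's). Camera axes: x right, y down, z forward; pixel columns grow to the right and rows downward; lengths in m; the calibration is good to about 2 mm. A picture is of the moment at which its call begins: read the wrist's pose just before it. calibration takes no time and is no camera call.
- close_job(): hands the job in, once; it reports no verdict.
The state is a dict: "time": time; "qpos": joint angles; "qd": joint speeds; "joint_efforts": joint torques, N m; "tcp_pos": TCP position; "eef_rot": TCP orientation; "ft_force": force on the tool from outside, world axes, zero at the start; "ft_torque": the same for the moment, N m; "opening": finger opening in m.
Only numpy, scipy, OpenCV 4.12 (cv2) and the standard library are available. Lean on these libraries where they do the work, as an engineer would, in place of code of your own. Each camera call takes 0.05 s, during which the arm holds its last target.

TASK

Take the steel scale strip by its upright rib and lay it flat on the bare front part of the grey slide board, wholly in front of the hinged cover, its thin graduated edge towards the cover and parallel to it. Then slide it, midway between the cover's side rests, until that edge is tucked about 25 mm under the cover all along, without lifting the cover. Finish still holding the strip, pressed lightly down flat on the board for the photograph, and leave the other things where they are.

Things in the scene. Friction and masses are not known exactly. Their poses are not given: they have to be found in the camera images.
- strip_rib (a point): Centre of the upright rib (the grip) of the loose scale strip: 10 mm thick (x), 120 mm long (y), 30 mm tall, standing on the 4 mm flange. The point is half-way up the rib, 19 mm above the strip's underside, 15 mm below the rib's top, 58 mm behind the thin graduated edge, 12 mm from the other long edge. x points level from the rib to the thin edge, y along the strip, z up.
- strip_edge_l (a point): End of the strip's thin graduated edge on its +y side, at the underside: 58 mm in x, +75 mm in y, -19 mm in z from strip_rib, same axes.
- strip_edge_r (a point): The other end of the thin graduated edge, at the underside: 58 mm in x, -75 mm in y, -19 mm in z from strip_rib.
- strip: The steel scale strip as a whole: flat flange 70 mm (x) by 150 mm (y) by 4 mm with one rib, 84 to 168 g, at first flat on the cart, thin edge facing roughly away from the robot. Origin at the centre of the flange's underside, 23 mm in x ahead of the rib's middle; same axes as strip_rib.
- board: Grey slide board, fixed, 170 mm (x) by 200 mm (y) by 12 mm; origin at the centre of its underside, z up, x from the bare front part to the cover at the back. Top at z = 12 mm. Cover's front edge at x = 5 mm; bare part x = -85 to 5 mm. Under the cover is an empty slit 7 mm high (z = 12 to 19 mm), open to the front, between side rests with inner faces at y = -91 and 91 mm.
- cover_lip (a point): Middle of the lower front edge of the cover, 19 mm above the board's underside (7 mm above its top), at x = +5 mm of the board. The cover is an aluminium frame with a clear window, 75 mm (x) by 198 mm (y) by 5 mm thick; its top is at 24 mm above the board's underside.
- cover (a joint): Angle of the cover about the hinge along its back edge: 0 resting flat, grows as the front edge rises (0.06 rad lifts that edge 4.5 mm). It lies by its own weight (180 g), no catch, and rises if something pushes up or against it.
- pot_a: Bystander: specimen pot with a yellow screw cap, 50 mm across, 55 mm tall, upright to the left of the board; origin at the centre of its underside.
- cover_box_a: Bystander: small box of cover glasses, 34 x 34 x 17 mm, to the right of the board; origin at the centre of its underside.
- tape_roll: Bystander: roll of adhesive tape lying flat, 58 x 64 x 20 mm, at the left of the cart; origin at the centre of its underside.
- marker_black: Bystander: capped laboratory marker lying on its side, 132 mm long, 14 mm thick, at the left of the cart; origin at the centre of its underside.
- tweezers: Bystander: steel tweezers lying flat, 126 mm long, 8 mm high, at the left of the cart; origin at the centre of its underside.
- dropper_bottle: Bystander: amber dropper bottle, 33 mm across, 82 mm tall, upright near the microscope; origin at the centre of its underside.
- bench_timer: Bystander: bench timer lying flat, 62 x 64 x 19 mm, to the right of the microscope; origin at the centre of its underside.

How it is judged:
By the outcome, as a careful person would: the job done as asked, in the order asked, and still so for the second after the job is handed in, while the arm keeps its last pose, push and grip.
It also fails if it takes over 38 s, if anything falls off the work surface, if the arm or the gripper's body presses on something with over 40 N, if the wrist force passes 120 N, or if a joint passes its speed limit or range.

## Working session

There is one attempt and no reset: what is moved stays moved. The work goes in short steps, Python scripts to look and compute and a shell command to move; the robot and the scene stay as the last step left them, time stands still between calls to the robot, and variables do not carry over. Pictures are saved under pics/ and viewed, and the job is handed in when it is done.

```bash
mkdir -p pics; ls
python3 - <<'E'
from station import *
import cv2,numpy as np
print(read_state()); print(tcp_to_grasp)
for n in("top","side"):
    p,d=get_image(n); cv2.imwrite(f"pics/{n}0.png",p); np.save(f"pics/{n}0.npy",d); c=calibration(n); print(n,np.round(c["camera_matrix"],1).tolist(),np.round(c["T"],3).tolist())
print(calibration("wrist"))
E
```

```text
pics
{'time': 0.0, 'qpos': array([-0.04297867,  0.46839001, -0.01161388,  1.6036595 ,  0.00599106,
        1.07136978, -0.05630871]), 'qd': array([-0.00073955,  0.00110905, -0.00117546, -0.0008566 ,  0.00034237,
        0.00132888, -0.00068037]), 'joint_efforts': array([-1.81076980e-04, -5.32374322e+01,  2.12178100e-02, -2.51299274e+01,
        1.13576866e-02,  7.69772858e-03, -1.10212341e-06]), 'tcp_pos': array([ 6.49431167e-01, -7.36693890e-05,  2.30315142e-01]), 'eef_rot': array([-2.22070064e+00, -2.22050471e+00,  2.10998021e-03]), 'ft_force': array([ 1.03250422, -0.12837003,  0.28270812]), 'ft_torque': array([ 0.03437529,  0.00087296, -0.01416214]), 'opening': 0.08575146120936146}
0.0187
top [[389.1, 0.0, 280.6], [0.0, 389.1, 207.1], [0.0, 0.0, 1.0]] [[-0.0, -0.985, 0.17, 0.345], [-1.0, -0.002, -0.011, 0.113], [0.011, -0.17, -0.985, 1.249], [0.0, 0.0, 0.0, 1.0]]
side [[405.8, 0.0, 277.1], [0.0, 405.8, 213.8], [0.0, 0.0, 1.0]] [[-0.707, -0.509, 0.491, -0.021], [-0.707, 0.501, -0.499, 0.681], [0.008, -0.7, -0.714, 0.854], [0.0, 0.0, 0.0, 1.0]]
{'camera_matrix': array([[300.60959405,   0.        , 271.33399805],
       [  0.        , 300.60959405, 211.82354337],
       [  0.        ,   0.        ,   1.        ]]), 'mount': array([[ 7.70849445e-04, -9.55802964e-01, -2.94006974e-01,
         7.38702054e-02],
       [ 9.99998815e-01,  1.12849208e-03, -1.04680355e-03,
        -1.26108669e-03],
       [ 1.33232248e-03, -2.94005818e-01,  9.55802701e-01,
        -1.43404445e-01],
       [ 0.00000000e+00,  0.00000000e+00,  0.00000000e+00,
         1.00000000e+00]])}
```

View pics/top0.png

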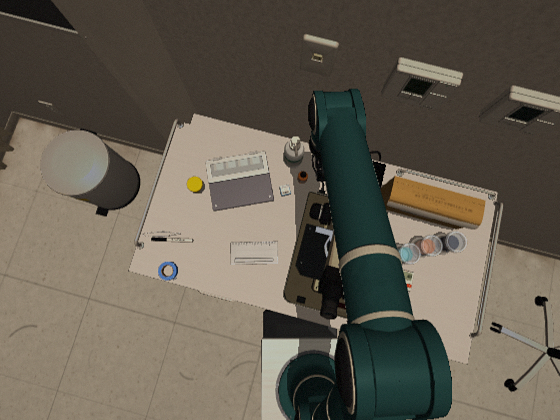

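View pics/side0.png

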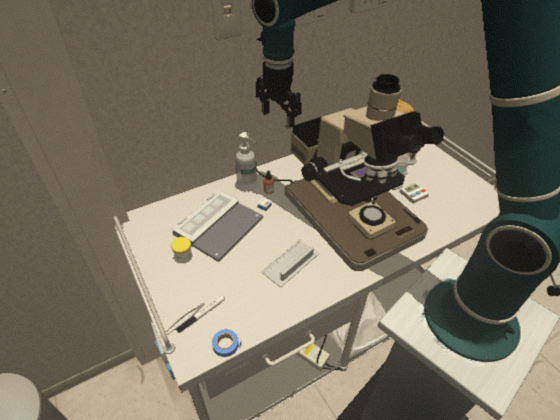

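Run:
```python
import cv2
p=cv2.imread("pics/top0.png")
c=p[140:280,180:310]; cv2.imwrite("pics/c1.png",cv2.resize(c,None,fx=4.2,fy=4.2,interpolation=cv2.INTER_CUBIC))
p=cv2.imread("pics/side0.png")
c=p[180:300,160:330]; cv2.imwrite("pics/c2.png",cv2.resize(c,None,fx=4.5,fy=4.5,interpolation=cv2.INTER_CUBIC))
```

```text
(no output)
```

View pics/c1.png

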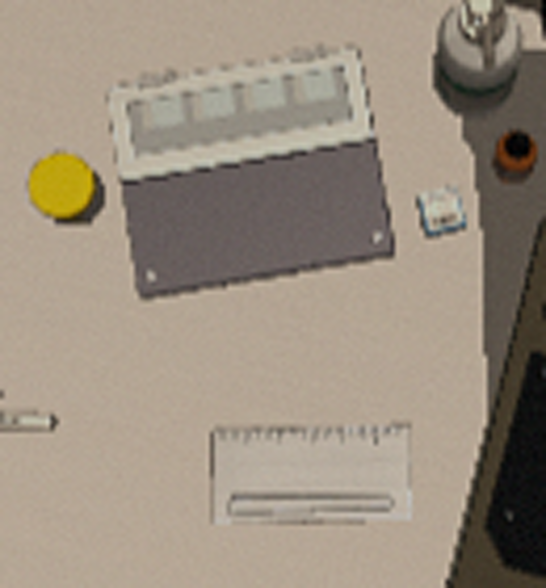

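View pics/c2.png

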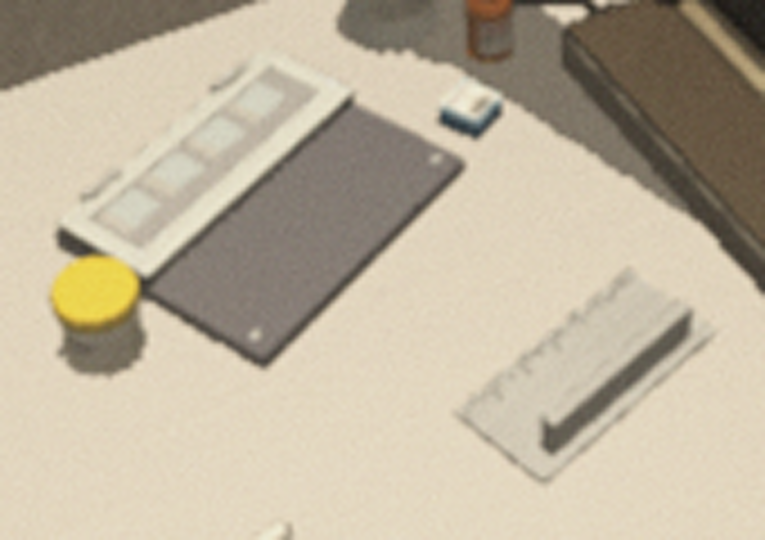

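```bash
cat > h.py <<'E'
import numpy as np, cv2
from station import *
from scipy.spatial.transform import Rotation as R
def ray(n,u,v,z,T=None):
    c=calibration(n); K=c["camera_matrix"]; T=c["T"] if T is None else T
    d=T[:3,:3]@np.array([(u-K[0,2])/K[0,0],(v-K[1,2])/K[1,1],1]); o=T[:3,3]
    return o+d*(z-o[2])/d[2]
def wristT(s):
    M=np.eye(4); M[:3,:3]=R.from_rotvec(s["eef_rot"]).as_matrix(); M[:3,3]=s["tcp_pos"]
    return M@calibration("wrist")["mount"]
E
python3 - <<'E'
from h import *
def t(nm,u,v,z): print(nm,np.round(ray("top",180+(u+.5)/4.2-.5,140+(v+.5)/4.2-.5,z)*1000,1))
def s(nm,u,v,z): print("  side",nm,np.round(ray("side",160+(u+.5)/4.5-.5,180+(v+.5)/4.5-.5,z)*1000,1))
t("edgeL",212,429,.004);s("edgeL",459,413,.003)
t("edgeR",411,424,.004);s("edgeR",630,270,.003)
t("backL",213,523,.004);s("backL",545,481,.002)
t("backR",410,521,.004);s("backR",714,332,.002)
t("ribtopL",229,504,.034);s("rib topL",548,422,.034)
t("ribtopR",393,502,.034);s("rib topR",690,313,.034)
t("boardFL",141,296,.012);s("bFL",264,360,.012)
t("boardFR",393,254,.012);s("bFR",464,160,.012)
t("coverFL",121,181,.024);s("cFL",147,275,.024)
t("coverFR",377,139,.024);s("cFR",353,95,.024)
t("coverBL",108,90,.024);s("cBL",60,230,.024)
t("coverBR",355,45,.024);s("cBR",270,50,.024)
t("pot",62,186,.055)
t("box",441,210,.017)
E
```

```text
edgeL [447.2 259.7   4. ]
  side edgeL [444.7 261.6   3. ]
edgeR [451.1 108.4   4. ]
  side edgeR [449.3 112.4   3. ]
backL [376.5 257.4   4. ]
  side backL [377.9 259.    2. ]
backR [378.  109.1   4. ]
  side backR [381.4 111.8   2. ]
ribtopL [389.6 242.4  34. ]
  side rib topL [388.9 246.2  34. ]
ribtopR [391.1 121.7  34. ]
  side rib topR [385.4 132.5  34. ]
boardFL [548.3 315.2  12. ]
  side bFL [546.8 320.5  12. ]
boardFR [581.3 122.4  12. ]
  side bFR [582.8 126.   12. ]
coverFL [635.7 331.1  24. ]
  side cFL [637.4 334.6  24. ]
coverFR [669.4 134.9  24. ]
  side cFR [668.5 144.7  24. ]
coverBL [707.9 343.4  24. ]
  side cBL [703.7 350.6  24. ]
coverBR [744.8 152.4  24. ]
  side cBR [740.6 155.7  24. ]
pot [624.4 369.4  55. ]
box [615.   85.5  17. ]
```

Run:
```python
from h import *
pts=[]
for n in("top","side"):
    d=np.load(f"pics/{n}0.npy");c=calibration(n);K=c["camera_matrix"];T=c["T"]
    v,u=np.mgrid[:420,:560]; P=np.stack([(u-K[0,2])/K[0,0]*d,(v-K[1,2])/K[1,1]*d,d],-1)[d>0]@T[:3,:3].T+T[:3,3]
    pts.append(P)
P=np.vstack(pts)
# height map 4cm cells, points below .45
for lo,hi in((0,.6),):
    print("y:",[round(y,2) for y in np.arange(.4,-.24,-.04)])
    for x in np.arange(.84,.28,-.04):
        r=[]
        for y in np.arange(.4,-.24,-.04):
            m=(abs(P[:,0]-x)<.02)&(abs(P[:,1]-y)<.02)&(P[:,2]<hi)
            r.append(int(P[m,2].max()*1000) if m.any() else -1)
        print(round(x,2),r)
```

```text
y: [np.float64(0.4), np.float64(0.36), np.float64(0.32), np.float64(0.28), np.float64(0.24), np.float64(0.2), np.float64(0.16), np.float64(0.12), np.float64(0.08), np.float64(0.04), np.float64(0.0), np.float64(-0.04), np.float64(-0.08), np.float64(-0.12), np.float64(-0.16), np.float64(-0.2)]
0.84 [599, 6, 5, 5, 588, 599, 599, 599, 599, -1, -1, -1, -1, -1, -1, -1]
0.8 [5, 6, 5, 6, 7, 8, 5, 4, 599, 599, 599, 599, 599, -1, -1, -1]
0.76 [5, 6, 5, 7, 6, 20, 27, 6, 123, 2, 10, 558, 599, 599, 599, 599]
0.72 [6, 28, 32, 29, 28, 30, 29, 5, 195, 195, 349, 4, 5, 552, 554, 599]
0.68 [5, 27, 29, 28, 28, 29, 29, 28, 194, 587, 583, 588, 166, 166, 167, 164]
0.64 [59, 60, 28, 28, 29, 26, 17, 18, 21, 599, 599, 599, 166, 166, 166, 166]
0.6 [57, 58, 18, 18, 18, 17, 18, 20, 22, 599, 599, 599, 165, 166, 163, 165]
0.56 [6, 6, 16, 18, 16, 18, 16, 12, 6, 599, 565, 274, 276, -1, -1, 161]
0.52 [5, 6, 6, 5, 5, 5, 6, 5, 4, 597, 585, 283, 282, 280, 278, -1]
0.48 [5, 5, 4, 5, 6, 5, 4, 6, 5, 178, 585, 289, 285, -1, -1, -1]
0.44 [16, 10, 5, 8, 9, 9, 9, 9, 39, 179, 340, 346, 344, 207, -1, -1]
0.4 [6, 6, 6, 7, 37, 37, 37, 37, 46, 180, 355, 442, 442, 44, 43, -1]
0.36 [5, 5, 5, 6, 7, 7, 8, 7, 177, 179, 373, 442, 443, 357, 46, 46]
0.32 [6, 4, 5, 4, 5, 4, 4, 4, 46, 176, 374, 373, 374, 373, 46, 42]
```

```bash
python3 -m inch '[{"xyz":[0.5,0,-1],"turn":[0,0,0],"grip":0},{"xyz":[1,0,0],"turn":[0,0,0],"grip":0},{"xyz":[1,0,0],"turn":[0,0,0],"grip":0},{"xyz":[1,-0.3,0],"turn":[0,0,0],"grip":0},{"xyz":[1,-1,0],"turn":[0,0,0],"grip":0},{"xyz":[1,-1,0],"turn":[0,0,0],"grip":0},{"xyz":[1,-1,0],"turn":[0,0,0],"grip":0},{"xyz":[1,-1,0],"turn":[0,0,0],"grip":0},{"xyz":[1,-1,0],"turn":[0,0,0],"grip":0},{"xyz":[0.7,-1,0],"turn":[0,0,0],"grip":0},{"xyz":[0,-1,0],"turn":[0,0,0],"grip":0},{"xyz":[0,-1,0],"turn":[0,0,0],"grip":0}]' 30
```

```text
time: 1.6
tcp_pos: [0.4687, 0.2017, 0.2437]
eef_rot: [-2.201, -2.227, 0.018]
ft_force: [-0.1, 0.0, 0.1]
opening: 0.0855
```

```bash
python3 -m inch '[{"xyz":[-0.3,-1,0.5],"turn":[0,0,0],"grip":0},{"xyz":[-0.3,-1,0.8],"turn":[0,0,0],"grip":0},{"xyz":[-0.2,-1,1],"turn":[0,0,0],"grip":0},{"xyz":[0,-0.5,1],"turn":[0,0,0],"grip":0},{"xyz":[0,0,0],"turn":[0,0,0],"grip":0},{"xyz":[0,0,0],"turn":[0,0,0],"grip":0}]'
python3 - <<'E'
from h import *
s=read_state(); print(s["tcp_pos"],s["eef_rot"],R.from_rotvec(s["eef_rot"]).as_matrix().round(3).tolist())
p,d=get_image("wrist"); cv2.imwrite("pics/w1.png",p)
E
```

```text
time: 2.35
tcp_pos: [0.3898, 0.1892, 0.1765]
eef_rot: [-2.189, -2.238, 0.02]
ft_force: [0.9, -0.3, 1.3]
opening: 0.0853
[0.38977949 0.18919475 0.1765138 ] [-2.18895764 -2.2376152   0.02046195] [[-0.022, 1.0, -0.017], [1.0, 0.022, -0.001], [-0.001, -0.017, -1.0]]
```

View pics/w1.png

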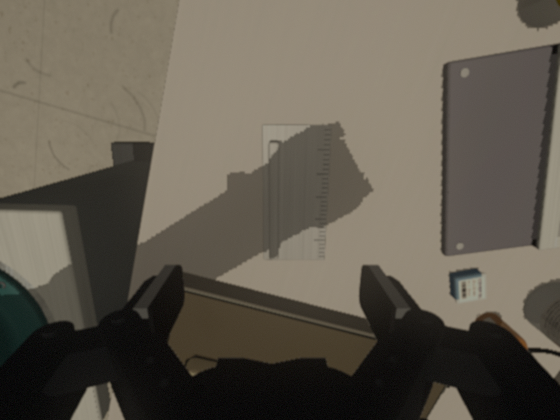

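Run:
```python
import cv2
p=cv2.imread("pics/w1.png")
c=p[110:275,240:360]; cv2.imwrite("pics/c3.png",cv2.resize(c,None,fx=3.6,fy=3.6,interpolation=cv2.INTER_CUBIC))
c=p[30:270,430:560]; cv2.imwrite("pics/c4.png",cv2.resize(c,None,fx=2.5,fy=2.5,interpolation=cv2.INTER_CUBIC))
```

```text
(no output)
```

View pics/c3.png

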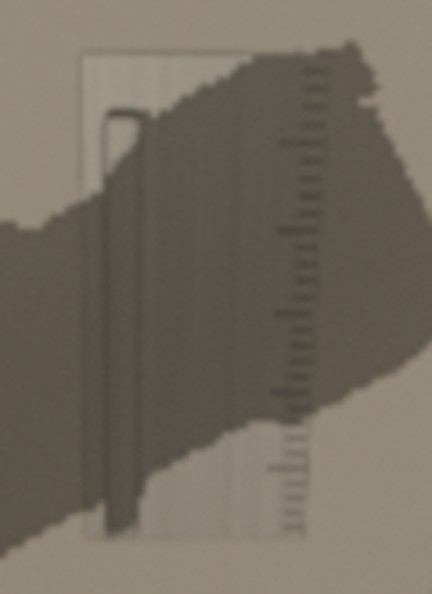

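View pics/c4.png

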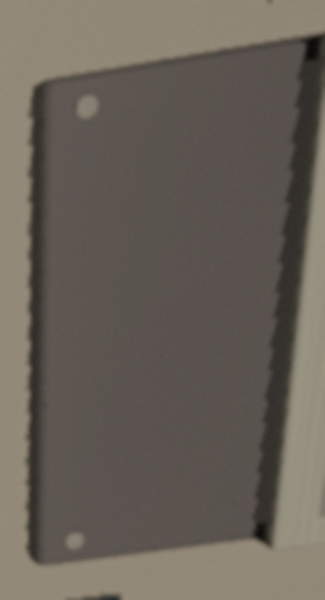

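Run:
```python
from h import *
s=read_state();T=wristT(s)
def w(nm,u,v,z,o=(240,110),k=3.6): print(nm,np.round(ray("wrist",o[0]+(u+.5)/k-.5,o[1]+(v+.5)/k-.5,z,T)*1000,1))
w("backL",82,52,.004);w("edgeL",332,55,.003);w("backR",82,537,.004);w("edgeR",305,540,.003)
w("ribL",105,112,.034);w("ribL2",148,112,.034);w("ribR",105,535,.034);w("ribR2",135,535,.034)
o=(430,30)
w("bFL",38,85,.012,o,2.5);w("bFR",37,562,.012,o,2.5);w("cFL",322,50,.024,o,2.5);w("cFR",272,546,.024,o,2.5)
```

```text
backL [374.5 258.    4. ]
edgeL [444.6 258.8   3. ]
backR [376.6 108.5   4. ]
edgeR [448.2 109.2   3. ]
ribL [382.1 243.8  34. ]
ribL2 [393.1 244.   34. ]
ribR [384.5 124.   34. ]
ribR2 [393.2 124.3  34. ]
bFL [542.3 315.4  12. ]
bFR [578.6 124.1  12. ]
cFL [632.  326.3  24. ]
cFR [667.5 139.9  24. ]
```

```bash
python3 -m inch '[{"xyz":[-0.13,0,1],"turn":[-0.11,0,0],"grip":0},{"xyz":[-0.12,0,1],"turn":[0,0,0],"grip":0},{"xyz":[0,0,1],"turn":[0,0,0],"grip":0},{"xyz":[0,0,1],"turn":[0,0,0],"grip":0},{"xyz":[0,0,1],"turn":[0,0,0],"grip":0},{"xyz":[0,0,1],"turn":[0,0,0],"grip":0},{"xyz":[0,0,0.9],"turn":[0,0,0],"grip":0},{"xyz":[0,0,0],"turn":[0,0,0],"grip":0},{"xyz":[0,0,0],"turn":[0,0,0],"grip":0}]'
python3 - <<'E'
from h import *
s=read_state(); print(s["tcp_pos"],R.from_rotvec(s["eef_rot"]).as_matrix().round(4).tolist())
E
```

```text
time: 3.52
tcp_pos: [0.4008, 0.1889, 0.0408]
eef_rot: [2.196, 2.237, 0.024]
ft_force: [-0.8, 0.6, -0.2]
opening: 0.0855
[0.40082722 0.18890102 0.04083171] [[-0.0187, 0.9997, 0.0154], [0.9998, 0.0186, 0.0065], [0.0062, 0.0155, -0.9999]]
```

```bash
python3 -m inch '[{"xyz":[-0.25,-0.6,0],"turn":[0.1,-0.04,0],"grip":0},{"xyz":[0,0,0],"turn":[0,0,0],"grip":0},{"xyz":[0,0,0],"turn":[0,0,0],"grip":0}]'
cat > st.py <<'E'
from h import *
s=read_state(); M=R.from_rotvec(s["eef_rot"]).as_matrix()
print("t",round(s["time"],2),"tcp",(s["tcp_pos"]*1000).round(2),"yaw",round(np.arctan2(-M[0,0],M[1,0]),4),"x_z",M[2,0].round(4),"y_z",M[2,1].round(4),"F",s["ft_force"].round(1),"M",s["ft_torque"].round(2),"open",round(s["opening"]*1000,1),"q",s["qpos"].round(2))
E
python3 st.py
```

```text
time: 3.9
tcp_pos: [0.3892, 0.1838, 0.0424]
eef_rot: [2.2, 2.241, 0.004]
ft_force: [0.2, -0.4, 0.4]
opening: 0.086
t 3.9 tcp [389.21 183.79  42.39] yaw 0.0183 x_z 0.0012 y_z 0.0025 F [ 0.2 -0.4  0.4] M [-0.05  0.01 -0.01] open 86.0 q [-0.42  0.44 -0.11  2.24  0.11  0.46 -0.6 ]
```

```bash
python3 -m inch '[{"xyz":[0,0,0.5],"turn":[0,0,0],"grip":0},{"xyz":[0,-0.02,0.5],"turn":[0,0,0],"grip":0},{"xyz":[0,-0.02,0.4],"turn":[0,0,0],"grip":0},{"xyz":[0,0,0.2],"turn":[0,0,0],"grip":0},{"xyz":[0,0,0],"turn":[0,0,0],"grip":0},{"xyz":[0,0,0],"turn":[0,0,0],"grip":0}]'; python3 st.py
```

```text
time: 4.65
tcp_pos: [0.3883, 0.1838, 0.0076]
eef_rot: [2.2, 2.241, 0.003]
ft_force: [-0.5, 0.5, 0.1]
opening: 0.0852
t 4.65 tcp [388.31 183.81   7.61] yaw 0.0185 x_z 0.0008 y_z 0.0018 F [-0.5  0.5  0.1] M [0.01 0.03 0.03] open 85.2 q [-0.44  0.51 -0.09  2.25  0.13  0.38 -0.62]
```

```bash
python3 -m inch '[{"xyz":[0,0,-0.08],"turn":[0,0,0],"grip":0.5},{"xyz":[0,0,0],"turn":[0,0,0],"grip":1},{"xyz":[0,0,0],"turn":[0,0,0],"grip":1},{"xyz":[0,0,0],"turn":[0,0,0],"grip":1},{"xyz":[0,0,0],"turn":[0,0,0],"grip":1},{"xyz":[0,0,0],"turn":[0,0,0],"grip":1},{"xyz":[0,0,0],"turn":[0,0,0],"grip":1},{"xyz":[0,0,0],"turn":[0,0,0],"grip":1}]' 50; python3 st.py
```

```text
time: 5.65
tcp_pos: [0.389, 0.1841, 0.0102]
eef_rot: [2.2, 2.241, 0.006]
ft_force: [-0.1, -0.6, 2.1]
opening: 0.0089
t 5.65 tcp [388.96 184.09  10.16] yaw 0.0183 x_z 0.0017 y_z 0.0034 F [-0.1 -0.6  2.1] M [-0.01  0.1   0.04] open 8.9 q [-0.44  0.51 -0.1   2.25  0.12  0.38 -0.62]
```

```bash
python3 -m inch '[{"xyz":[0,0,-0.4],"turn":[0,0,0],"grip":1},{"xyz":[0,0,-0.8],"turn":[0,0,0],"grip":1},{"xyz":[0,0,-1],"turn":[0,0,0],"grip":1},{"xyz":[0,0,-1],"turn":[0,0,0],"grip":1},{"xyz":[0,0,-0.5],"turn":[0,0,0],"grip":1},{"xyz":[0.1,0.5,0],"turn":[0,0,0],"grip":1},{"xyz":[0.18,0.9,0],"turn":[0,0,0],"grip":1},{"xyz":[0.18,0.9,0],"turn":[0,0,0],"grip":1},{"xyz":[0.18,0.9,0],"turn":[0,0,0],"grip":1},{"xyz":[0.18,0.9,0],"turn":[0,0,0],"grip":1},{"xyz":[0,0,0],"turn":[0,0,0],"grip":1}]' 50; python3 st.py
```

```text
time: 7.02
tcp_pos: [0.4729, 0.2011, 0.0834]
eef_rot: [-2.201, -2.241, 0.004]
ft_force: [-0.3, -0.8, -1.4]
opening: 0.0091
t 7.03 tcp [472.87 201.14  83.4 ] yaw 0.018 x_z -0.0015 y_z -0.0023 F [-0.3 -0.8 -1.4] M [-0.02  0.05 -0.01] open 9.1 q [-0.37  0.46 -0.12  2.03  0.09  0.65 -0.53]
```

```bash
python3 -m inch '[{"xyz":[0.15,0.9,0],"turn":[0,0,-0.18],"grip":1},{"xyz":[0.15,0.9,0],"turn":[0,0,-0.18],"grip":1},{"xyz":[0.1,0.9,0],"turn":[0,0,-0.18],"grip":1},{"xyz":[0.1,0.9,0],"turn":[0,0,-0.18],"grip":1},{"xyz":[0.05,0.9,0],"turn":[0,0,-0.18],"grip":1},{"xyz":[0,0.8,0],"turn":[0,0,-0.15],"grip":1},{"xyz":[0,0,0],"turn":[0,0,0],"grip":1},{"xyz":[0,0,0],"turn":[0,0,0],"grip":1},{"xyz":[0,0,0],"turn":[0,0,0],"grip":1}]' 50; python3 st.py
python3 - <<'E'
from h import *
s=read_state(); p,d=get_image("wrist"); cv2.imwrite("pics/w2.png",p); np.save("pics/w2T.npy",wristT(s))
E
```

```text
time: 8.15
tcp_pos: [0.5701, 0.2191, 0.0751]
eef_rot: [-2.004, -2.407, 0.03]
ft_force: [0.1, -0.4, -1.7]
opening: 0.009
t 8.15 tcp [570.1  219.11  75.06] yaw 0.1823 x_z -0.005 y_z -0.021 F [ 0.1 -0.4 -1.7] M [-0.03 -0.02 -0.04] open 9.0 q [-0.32  0.61 -0.14  1.78  0.12  0.78 -0.33]
```

View pics/w2.png

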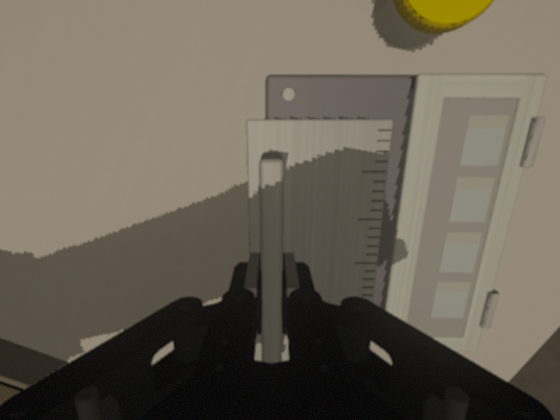

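```bash
python3 -m inch '[{"xyz":[0.2,0.6,0],"turn":[-0.16,0.045,0],"grip":1},{"xyz":[0,0,0],"turn":[0,0,0],"grip":1},{"xyz":[0,0,0],"turn":[0,0,0],"grip":1}]' 50; python3 st.py
python3 - <<'E'
from h import *
s=read_state(); p,d=get_image("wrist"); cv2.imwrite("pics/w3.png",p); np.save("pics/w3T.npy",wristT(s))
c=p[60:360,230:560]; cv2.imwrite("pics/c5.png",cv2.resize(c,None,fx=2,fy=2,interpolation=cv2.INTER_CUBIC))
E
```

```text
time: 8.57
tcp_pos: [0.5815, 0.2259, 0.0751]
eef_rot: [2.009, 2.414, 0.008]
ft_force: [-0.4, -0.2, -0.5]
opening: 0.0092
t 8.57 tcp [581.55 225.88  75.1 ] yaw 0.1826 x_z 0.0023 y_z 0.0049 F [-0.4 -0.2 -0.5] M [-0.03  0.04  0.01] open 9.2 q [-0.32  0.62 -0.14  1.77  0.12  0.76 -0.34]
```

View pics/c5.png

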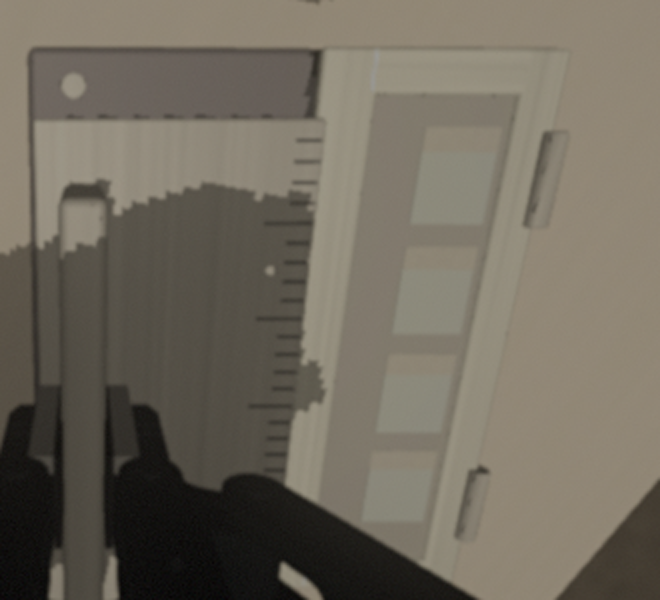

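Run:
```python
from h import *
T=np.load("pics/w3T.npy")
def w(nm,u,v,z,o=(230,60),k=2):
    q=ray("wrist",o[0]+(u+.5)/k-.5,o[1]+(v+.5)/k-.5,z,T)*1000; print(nm,np.round(q,1)); return q
def yaw(a,b): d=a-b; print("  yaw",round(np.arctan2(-d[0],d[1]),4),round(np.hypot(d[0],d[1]),1))
a=w("bFL",30,50,.012);w("bottom?",30,50,.0);w("cFL",321,52,.024);c=w("cBL",568,52,.024);b=w("cBlow",455,560,.024);yaw(c,b)
a=w("win f L",375,95,.024);b=w("win f R",320,495,.024);yaw(a,b)
a=w("win b L",520,95,.024);b=w("win b R",425,558,.024);yaw(a,b)
a=w("strip eL",324,119,.066);b=w("strip e lo",285,485,.066);yaw(a,b)
w("strip backL",34,121,.068)
w("ribL",62,195,.098);w("ribLr",106,195,.098)
```

```text
bFL [546.2 316.3  12. ]
bottom? [545.  317.4   0. ]
cFL [633.4 330.7  24. ]
cBL [706.6 344.3  24. ]
cBlow [739.2 163.5  24. ]
  yaw 0.1785 183.7
win f L [653.3 322.   24. ]
win f R [678.6 182.3  24. ]
  yaw 0.1794 141.9
win b L [697.1 330.1  24. ]
win b R [727.3 162.3  24. ]
  yaw 0.1781 170.5
strip eL [624.  309.3  66. ]
strip e lo [643.3 208.7  66. ]
  yaw 0.1887 102.4
strip backL [555. 296.  68.]
ribL [564.9 283.5  98. ]
ribLr [573.5 285.1  98. ]
```

```bash
python3 -m inch '[{"xyz":[-0.21,0.17,0.3],"turn":[0.01,0,0.03],"grip":1},{"xyz":[0,0,0.7],"turn":[0,0,0],"grip":1},{"xyz":[0,0,0.7],"turn":[0,0,0],"grip":1},{"xyz":[0,0,0.4],"turn":[0,0,0],"grip":1},{"xyz":[0,0,0],"turn":[0,0,0],"grip":1},{"xyz":[0,0,0],"turn":[0,0,0],"grip":1}]' 50; python3 st.py
```

```text
time: 9.38
tcp_pos: [0.5853, 0.2218, 0.0288]
eef_rot: [-2.015, -2.409, -0.003]
ft_force: [0.9, -0.1, -1.8]
opening: 0.0094
t 9.38 tcp [585.29 221.78  28.79] yaw 0.1776 x_z 0.0019 y_z 0.001 F [ 0.9 -0.1 -1.8] M [-0.04 -0.03  0.03] open 9.4 q [-0.32  0.69 -0.13  1.77  0.13  0.68 -0.34]
```

```bash
python3 -m inch '[{"xyz":[0,0,0.2],"turn":[-0.015,0,0],"grip":1},{"xyz":[0,0,0.08],"turn":[0,0,0],"grip":1},{"xyz":[0,0,0],"turn":[0,0,0],"grip":1}]' 50; python3 st.py;  python3 -m inch '[{"xyz":[0,0,0.05],"turn":[0,0,0],"grip":1},{"xyz":[0,0,0],"turn":[0,0,0],"grip":1}]'; python3 st.py
python3 - <<'E'
from h import *
s=read_state(); p,d=get_image("wrist"); cv2.imwrite("pics/w4.png",p); np.save("pics/w4T.npy",wristT(s))
p=p[60:360,230:560];cv2.imwrite("pics/c6.png",cv2.resize(p,None,fx=2,fy=2,interpolation=cv2.INTER_CUBIC))
p,d=get_image("side"); c=p[150:300,140:330]; cv2.imwrite("pics/s4.png",cv2.resize(c,None,fx=4,fy=4,interpolation=cv2.INTER_CUBIC))
E
```

```text
time: 9.75
tcp_pos: [0.5858, 0.2221, 0.0237]
eef_rot: [2.015, 2.409, 0.008]
ft_force: [-0.4, -0.7, -2.1]
opening: 0.0089
t 9.75 tcp [585.84 222.11  23.75] yaw 0.1777 x_z 0.0022 y_z 0.005 F [-0.4 -0.7 -2.1] M [ 0.04  0.03 -0.06] open 8.9 q [-0.32  0.7  -0.13  1.78  0.13  0.67 -0.34]
time: 10.0
tcp_pos: [0.5861, 0.2222, 0.023]
eef_rot: [2.014, 2.408, 0.009]
ft_force: [0.4, 0.5, -0.9]
opening: 0.009
t 10.0 tcp [586.05 222.21  22.98] yaw 0.1777 x_z 0.0023 y_z 0.0056 F [ 0.4  0.5 -0.9] M [0.03 0.03 0.01] open 9.0 q [-0.32  0.7  -0.13  1.78  0.13  0.67 -0.34]
```

View pics/c6.png

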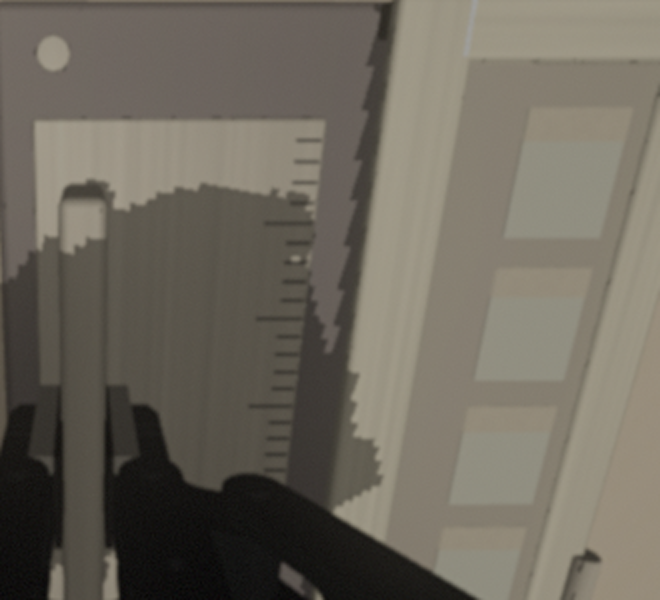

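View pics/s4.png

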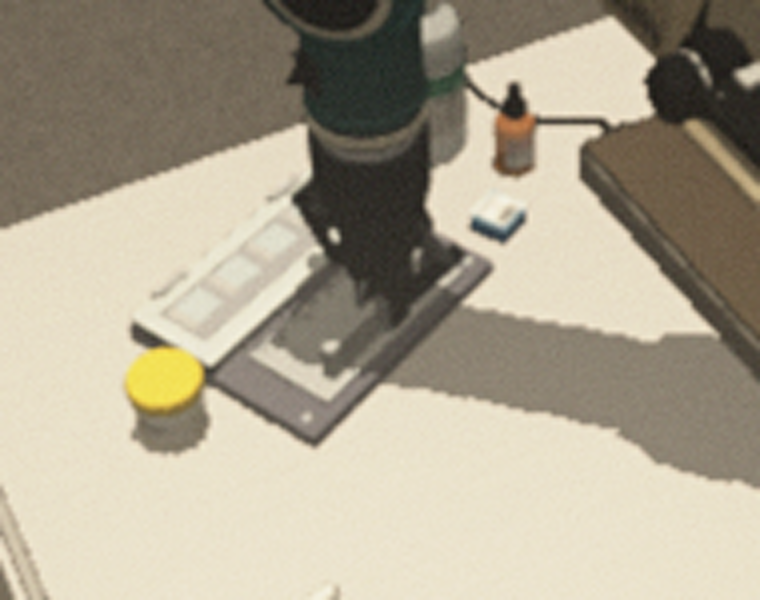

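```bash
python3 -m inch '[{"xyz":[0,0,0.05],"turn":[0.01,0,0],"grip":1},{"xyz":[0,0,0],"turn":[0,0,0],"grip":1}]'; python3 st.py;  python3 -m inch '[{"xyz":[0,0,0.06],"turn":[0,0,0],"grip":1}]'; python3 st.py;  python3 -m inch '[{"xyz":[0,0,0.06],"turn":[0,0,0],"grip":1}]'; python3 st.py
python3 - <<'E'
from h import *
T=np.load("pics/w4T.npy")
def w(nm,u,v,z,o=(230,60),k=2):
    q=ray("wrist",o[0]+(u+.5)/k-.5,o[1]+(v+.5)/k-.5,z,T)*1000; print(nm,np.round(q,1)); return q
def yaw(a,b): d=a-b; print("  yaw",round(np.arctan2(-d[0],d[1]),4),round(np.hypot(d[0],d[1]),1))
a=w("eL",326,120,.015);b=w("e lo",287,480,.015);yaw(a,b)
a=w("bL",35,122,.016)
a=w("cF top",392,40,.024);b=w("cF lo",350,365,.024);yaw(a,b)
w("cFLcorner board", 388,5,.012)
a=w("win",467,60,.024);b=w("win lo",386,540,.024);yaw(a,b)
E
```

```text
time: 10.35
tcp_pos: [0.5863, 0.2223, 0.0223]
eef_rot: [2.015, 2.409, 0.008]
ft_force: [0.6, -0.3, -0.7]
opening: 0.0089
t 10.35 tcp [586.28 222.27  22.27] yaw 0.1777 x_z 0.0024 y_z 0.0044 F [ 0.6 -0.3 -0.7] M [-0.01  0.07 -0.03] open 8.9 q [-0.32  0.7  -0.13  1.78  0.13  0.67 -0.34]
time: 10.48
tcp_pos: [0.5864, 0.2223, 0.0222]
eef_rot: [2.015, 2.409, 0.007]
ft_force: [-4.1, -3.2, 14.7]
opening: 0.0089
t 10.47 tcp [586.37 222.34  22.17] yaw 0.1777 x_z 0.0022 y_z 0.0043 F [-4.1 -3.2 14.7] M [-0.52  1.15  0.02] open 8.9 q [-0.32  0.7  -0.13  1.77  0.13  0.67 -0.34]
time: 10.6
tcp_pos: [0.5864, 0.2223, 0.0222]
eef_rot: [2.015, 2.409, 0.007]
ft_force: [-4.2, -1.9, 8.9]
opening: 0.0093
t 10.6 tcp [586.37 222.31  22.2 ] yaw 0.1775 x_z 0.0019 y_z 0.004 F [-4.2 -1.9  8.9] M [-0.44  0.92  0.04] open 9.3 q [-0.32  0.7  -0.13  1.77  0.13  0.67 -0.34]
eL [629.1 305.2  15. ]
e lo [647.3 207.1  15. ]
  yaw 0.183 99.8
bL [560.1 292.3  16. ]
cF top [635.  323.2  24. ]
cF lo [649.3 247.8  24. ]
  yaw 0.1881 76.8
cFLcorner board [637.  332.7  12. ]
win [652.7 322.3  24. ]
win lo [675.6 198.4  24. ]
  yaw 0.1832 126.1
```

```bash
python3 -m inch '[{"xyz":[0,0.15,0.03],"turn":[0,0,0],"grip":1},{"xyz":[0,0.2,0.03],"turn":[0,0,0],"grip":1},{"xyz":[0,0.2,0.03],"turn":[0,0,0],"grip":1}]'; python3 st.py
```

```text
time: 10.98
tcp_pos: [0.595, 0.2244, 0.0222]
eef_rot: [-2.014, -2.409, -0.0]
ft_force: [-4.1, -1.9, 7.1]
opening: 0.0087
t 10.97 tcp [595.02 224.4   22.18] yaw 0.1781 x_z 0.0014 y_z -0.0009 F [-4.1 -1.9  7.1] M [-0.24  1.03  0.02] open 8.7 q [-0.32  0.71 -0.13  1.75  0.13  0.69 -0.34]
```

```bash
python3 -m inch '[{"xyz":[0,0.2,0.03],"turn":[-0.02,0,0],"grip":1},{"xyz":[0,0.2,0.03],"turn":[-0.005,0,0],"grip":1},{"xyz":[0,0.2,0.03],"turn":[-0.005,0,0],"grip":1}]'; python3 st.py
python3 - <<'E'
from h import *
s=read_state(); p,d=get_image("wrist"); p=p[60:360,230:560];cv2.imwrite("pics/c7.png",cv2.resize(p,None,fx=2,fy=2,interpolation=cv2.INTER_CUBIC))
E
```

```text
time: 11.35
tcp_pos: [0.6049, 0.2269, 0.0222]
eef_rot: [-2.013, -2.409, 0.0]
ft_force: [-4.5, -1.0, 8.3]
opening: 0.0087
t 11.35 tcp [604.91 226.87  22.19] yaw 0.1786 x_z 0.0011 y_z -0.0012 F [-4.5 -1.   8.3] M [-0.17  0.92 -0.04] open 8.7 q [-0.32  0.72 -0.13  1.72  0.13  0.71 -0.33]
```

View pics/c7.png

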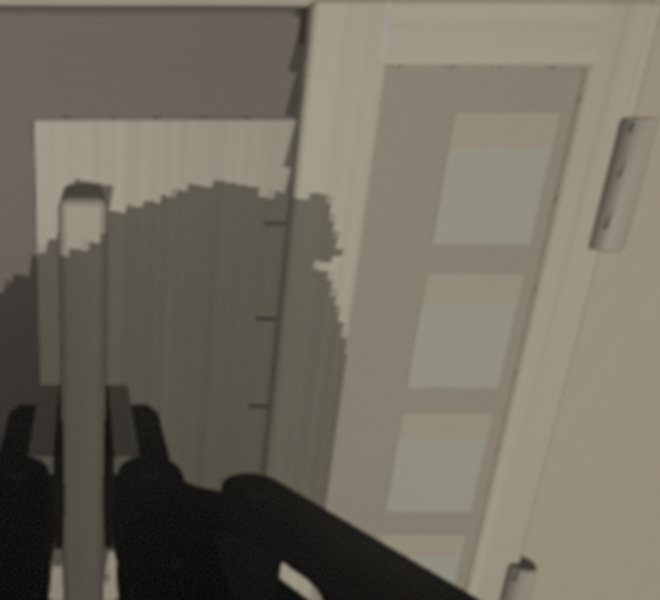

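```bash
python3 -m inch '[{"xyz":[-0.03,0.2,0.03],"turn":[-0.01,0,0],"grip":1},{"xyz":[-0.03,0.2,0.03],"turn":[-0.005,0,0],"grip":1},{"xyz":[-0.03,0.2,0.03],"turn":[-0.005,0,0],"grip":1},{"xyz":[-0.02,0.15,0.03],"turn":[-0.005,0,0],"grip":1}]'; python3 st.py
python3 - <<'E'
from h import *
s=read_state(); np.save("pics/w8T.npy",wristT(s)); p,d=get_image("wrist"); cv2.imwrite("pics/w8.png",p); p=p[60:360,230:560];cv2.imwrite("pics/c8.png",cv2.resize(p,None,fx=2,fy=2,interpolation=cv2.INTER_CUBIC))
a=s["tcp_pos"]*1000-[586.4,222.3,0]; print(a[0]*.984+a[1]*.178,-a[0]*.178+a[1]*.984)
E
```

```text
time: 11.9
tcp_pos: [0.6184, 0.229, 0.0222]
eef_rot: [-2.011, -2.41, 0.0]
ft_force: [-5.1, -0.7, 6.5]
opening: 0.0093
t 11.9 tcp [618.39 229.05  22.21] yaw 0.18 x_z 0.0021 y_z -0.0018 F [-5.1 -0.7  6.5] M [-0.22  0.82 -0.05] open 9.3 q [-0.31  0.74 -0.13  1.68  0.13  0.72 -0.32]
32.67720428735843 0.9453377135084757
```

View pics/c8.png

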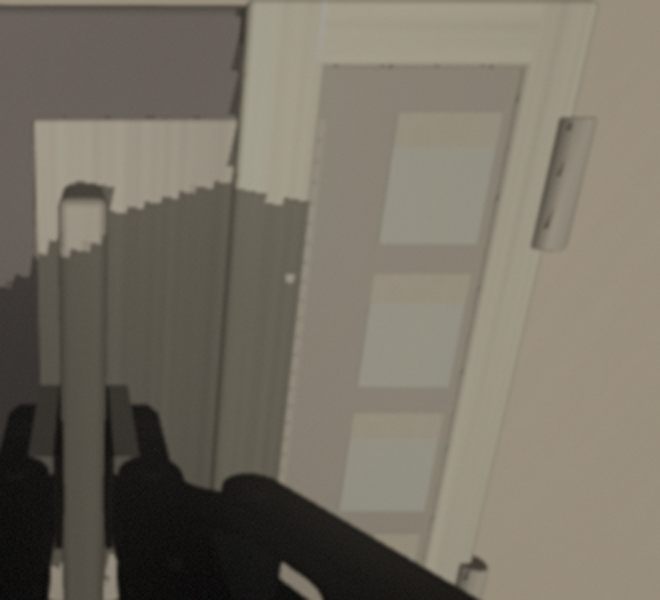

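Run:
```python
from h import *
T=np.load("pics/w8T.npy")
def w(u,v,z,o=(230,60),k=2):
    q=ray("wrist",o[0]+(u+.5)/k-.5,o[1]+(v+.5)/k-.5,z,T)*1000; return q
ex=np.array([np.cos(.179),np.sin(.179),0]);ey=np.array([-ex[1],ex[0],0])
b=w(35,122,.016);b2=w(41,380,.016)
print("yaw strip back",np.arctan2(-(b-b2)[0],(b-b2)[1]))
for z in(.019,.024):
    for uv in((238,110),(236,150),(220,350),(213,470)):
        print(z,uv,((w(*uv,z)-b)@ex).round(1))
print("top edge corner ey",(w(248,5,.024)-b)@ey, "cover left/board", (w(243,8,.012)-b)@ey)
a=w(322,65,.024);c=w(272,480,.024);a=w(527,68,.024);c=w(428,550,.024);print("cover win yaw",np.arctan2(-(a-c)[0],(a-c)[1]))
```

```text
yaw strip back 0.1816682934738546
0.019 (238, 110) 47.4
0.019 (236, 150) 47.7
0.019 (220, 350) 47.3
0.019 (213, 470) 47.8
0.024 (238, 110) 46.2
0.024 (236, 150) 46.4
0.024 (220, 350) 46.1
0.024 (213, 470) 46.6
top edge corner ey 24.047409135754258 cover left/board 25.422447085059282
cover win yaw 0.1761776692938333
```

```bash
python3 -m inch '[{"xyz":[-0.02,0.1,0.03],"turn":[-0.01,0,0.005],"grip":1},{"xyz":[0,0.03,0.03],"turn":[-0.005,0,0],"grip":1},{"xyz":[0,0,0.03],"turn":[0,0,0],"grip":1},{"xyz":[0,0,0.03],"turn":[0,0,0],"grip":1}]'; python3 st.py
python3 - <<'E'
from h import *
s=read_state(); np.save("pics/w9T.npy",wristT(s)); p,d=get_image("wrist"); p=p[60:360,230:560];cv2.imwrite("pics/c9.png",cv2.resize(p,None,fx=2,fy=2,interpolation=cv2.INTER_CUBIC))
a=s["tcp_pos"]*1000-[586.4,222.3,0]; print(a[0]*.984+a[1]*.178,-a[0]*.178+a[1]*.984)
p,d=get_image("side"); c=p[150:300,140:330]; cv2.imwrite("pics/s9.png",cv2.resize(c,None,fx=4,fy=4,interpolation=cv2.INTER_CUBIC))
E
python3 st.py
```

```text
time: 12.45
tcp_pos: [0.6206, 0.2294, 0.0222]
eef_rot: [-2.012, -2.41, 0.0]
ft_force: [-1.4, -1.3, 5.0]
opening: 0.0088
t 12.45 tcp [620.57 229.44  22.19] yaw 0.1796 x_z 0.0017 y_z -0.0015 F [-1.4 -1.3  5. ] M [-0.24  0.58 -0.05] open 8.8 q [-0.31  0.74 -0.13  1.68  0.13  0.73 -0.32]
34.89683522794173 0.9463489457840666
t 12.55 tcp [620.6  229.45  22.22] yaw 0.1795 x_z 0.0018 y_z -0.0014 F [-3.4 -1.   4.7] M [-0.19  0.61 -0.05] open 9.1 q [-0.31  0.74 -0.13  1.68  0.13  0.73 -0.32]
```

View pics/c9.png

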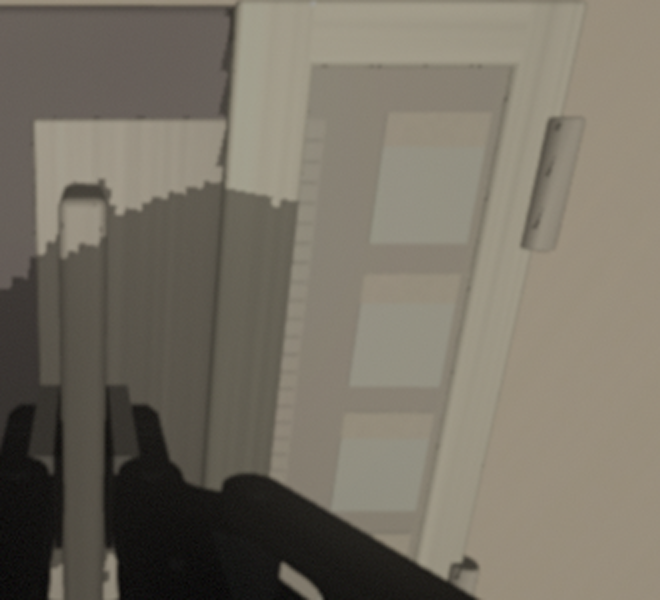

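View pics/s9.png

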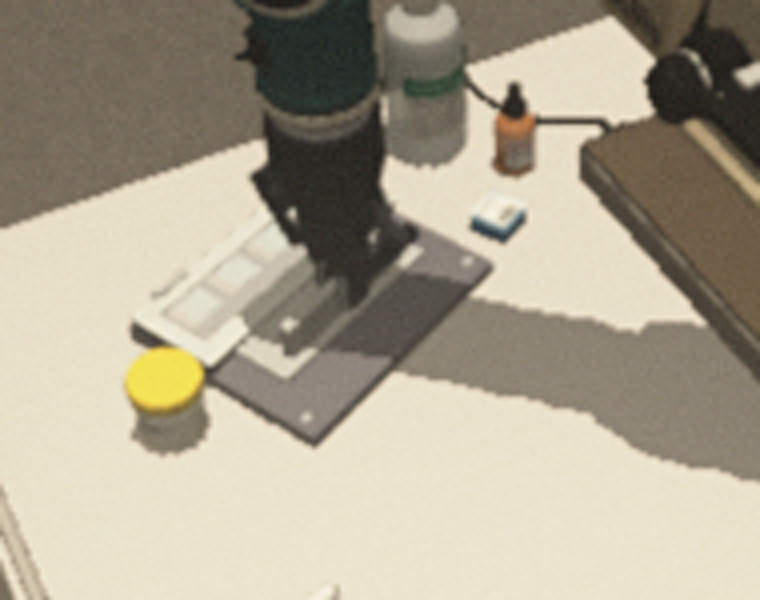

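```bash
python3 - <<'E'
from station import *
print(close_job())
E
python3 st.py
```

```text
the job is handed in; nothing more can be done
None
the job is handed in; nothing more can be done
```

I gripped the scale strip by its rib and laid it flat on the bare front of the board, about 9 mm in front of the cover. I then slid it under the cover and handed the job in at about 12.6 s, still holding it and pressing down with about 5 N.

My last checks, from the wrist and side images and the arm's pose and force readings:

- **Tuck:** about 25 to 26 mm by the slide distance and the visible flange. The camera alone gave 24.6 to 25.9 mm, depending on the height assumed for the cover's edge.
- **Parallel:** the tool was at 0.180 rad and the cover measured 0.176 to 0.183 rad (the last strip-edge reading was 0.182, just before the final 2 mm). The strip's edge seen through the window ran parallel to the cover.
- **Centring:** within about 1 mm of midway between the side rests.
- **Flatness and cover:** the tool height stayed at 22.2 mm throughout the slide, matching the strip flat on the board. I saw no lifting of the cover in the pictures, but its angle is not in the state, so I judged that by eye.
- **Other things:** the pot, box and dropper bottle looked unmoved in the last side crop. The tape roll, marker, tweezers and timer were not in that crop, though the arm never went near them.

No check failed. The small differences between readings are within the 2 mm calibration accuracy.

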